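# Feel for the neck and nest the spacer the right way round

## Robot

A 7-joint arm with a two-finger parallel gripper is mounted at the origin on a cart in front of the work surface, level with it; the furniture and walls round the work are solid. World frame = base frame: x ahead of the robot, y to its left, z up, the work surface at z = 0. Lengths are in m, angles in rad, forces in N, time in s.
With the tool pointing down it reaches from about 0.4 to 0.9 m from the base axis. Payload 5.5 kg.
Tool frame: the origin (TCP) lies between the finger pads; the fingertips stand 14 mm ahead of it and the grasp point (between the pads) lies 5 mm behind it; z points along the fingers, y is the direction in which the jaws open and shut (so a half turn about z gives the same grasp; the last joint's range is limited). The gripper opens to 85 mm and grips with 20 to 120 N. Pads are 22 mm wide; open, the fingers measure 114 mm over their backs; the gripper's body (76 mm by 85 mm) begins 54 mm behind the grasp point. The pads swing forward as they close: fully open they stand 13 mm farther back than shut.
Start: joints at [-0.944, 0.501, -0.427, 1.55, 0.221, 1.138, -0.21], TCP at [0.231, 0.607, 0.245] pointing down, gripper open.
Joint ranges: [-2.88, 2.88], [-0.31, 2.03], [-1.54, 1.56], [0.2, 2.42], [-1.41, 4.55], [0.19, 2.02], [-2.57, 2.57]. Speed limits (rad/s): [2.57, 2.57, 3.14, 3.14, 3.14, 3.14, 3.14].

## Interface

Orientations are given as a rotation vector (axis times angle).
In Python, from rig import * gives the robot as it stands.
- The arm moves only by the tool step_arm, never from a script. Its argument "series" is a list of rows, each an object with "gripper": the finger opening in m, from 0 to 0.0854; "travel": the shift along the world's x, y, z in m, a list of three; "angular": the turn, a rotation vector about the world's x, y, z in degrees, a list of three. A call has 1 to 8 rows; each row is the pose to reach, as a shift and turn from the pose commanded when the call began; what a row does not reach only later rows make up. A row lasts 1/12 s, in which the tool goes at most 41.7 mm and 7.16 degrees, less where a joint would pass 70% of its speed; a pose out of reach is approached as far as the arm can. A call with a gripper value outside its range is refused whole. The fingers move at their own pace and stop on an object; the grip force is fixed at half the most. Time passes only in rows, so rows that repeat a pose let the fingers close. It gives the time, the measured TCP pose, the force and the opening at its end, in the units of the state.
- observe(): the state, without advancing time (a new reading comes with each control period).
- get_image(name): name is "side" or "top"; returns (picture, depth): 400x640x3 uint8, red, green, blue; 400x640 float32, m along the optical axis (not along the pixel's ray), 0 where there is no reading.
- calibration(name): a dict with "fovy" (degrees; the focal length in pixels is half the picture's height over the tangent of half this angle, whatever the lens; pixels are square), "cx", "cy" (the principal point, pixels), "k1" (the pictures are not rectified: a ray, as slopes to the right and down, at radius r is drawn at 1 + k1 r^2 times it, then the intrinsics apply), "rvec" (rotation vector, rad) and "tvec" (3), from world to camera coordinates, as OpenCV has them. Camera axes: x right, y down, z forward; pixel columns grow to the right and rows downward; lengths in m; the calibration is good to about 2 mm. A picture is of the moment at which its call begins. calibration takes no time and is no camera call.
- close_job(): hands the job in, once; it reports no verdict.
The state is a dict: "time": time; "joint_positions": joint angles; "qvel": joint speeds; "effort": joint torques, N m; "ee_pos": TCP position; "orientation": TCP orientation; "ft_force": force on the tool from outside, world axes, zero at the start; "moment": the same for the moment, N m; "width": finger opening in m.
Only numpy, scipy, OpenCV 4.12 (cv2) and the standard library are available. Lean on these libraries where they do the work, as an engineer would, in place of code of your own. Each camera call takes 0.05 s, during which the arm holds its last target. There are 200 camera calls.

## Task

Two hexagonal metal spacers that look alike lie on the table; only one of them has one end stepped down to a round neck. Find that end by feel, pinching the neck between the fingers while the spacer still lies on the table, then lay this spacer gently (no dropping) in the grey nest with its plain end towards the nest's stop wall and its neck sticking out of the open end, turning it end for end if it needs it. Leave the other spacer where it lies.

Things in the scene. Friction and masses are not known exactly. Their poses are not given: they have to be found in the camera images.
- spacer_neck (a point): Middle of the necked spacer's round neck (aluminium, 18 mm diameter, 30 mm long). x runs along the spacer, from its plain end out through the neck: shoulder 15 mm behind this point, free end 15 mm ahead. Fingers closed on the neck stop at 18 mm, on the hexagonal body at 30 mm or more. It starts lying with its axis level, 15 mm above the table, pointing any way.
- spacer_body (a point): Centre of the necked spacer's hexagonal body, 46 mm behind the neck point, same axes. Body 30 mm across flats (34.6 mm across corners), 62 mm long; its plain end is 31 mm behind this point. The whole spacer is 92 mm long, about 90 g.
- plain_center (a point): Centre of the other spacer, a plain hexagonal aluminium bar, 30 mm across flats, 92 mm long, no neck; x runs along it; 15 mm above the table. Not to be moved. Either spacer may be the one nearer the robot. Fixed near by: a black gooseneck lamp, up to 0.2 m high, stands between the spacers and the nest (about y -0.07 to 0.1, x from 0.45 on), and a balance, 0.35 m high, right of y = -0.5.
- nest_seat (a point): Place for the hexagonal body's centre, 29 mm above the table, in a fixed grey nest: a channel along x, 58 mm long, floor 14 mm above the table, 42 mm wide, sides flaring to about 70 mm at 40 mm height. Its -x end has a stop wall 46 mm high, face 39 mm behind this point; its +x end, 19 mm ahead, is open. Nested here, spacer x = nest x, 8 mm gap to the wall.
There are look-alikes about, which are no part of the job. What is shaped like the part that bears nest_seat but turquoise or yellow is not meant. Leave any pink or red look-alike of the part that bears spacer_neck alone.

How it is judged:
By the outcome, as a careful person would: the job done as asked, in the order asked, and still so for the second after the job is handed in, with the robot touching nothing.
It also fails if it takes over 45 s, if anything falls off the work surface, if the arm or the gripper's body presses on something with over 40 N, if the wrist force passes 120 N, or if a joint passes its speed limit or range.

## Working session

There is one attempt and no reset: what is moved stays moved. The work goes in short steps, Python scripts to look and compute and a tool call to move; the robot and the scene stay as the last step left them, time stands still between calls to the robot, and variables do not carry over. Pictures are saved under pics/ and viewed, about 8 in all and at most 12, crops included, and the job is handed in when it is done.

Besides the shell and the picture viewer there is one more tool, called after ">>>" as name([rows], argument=value, ...), one row to a line, values as JSON. step_arm: Moves the arm, as the interface text tells. Its arguments: {"type":"object","properties":{"series":{"type":"array","items":{"type":"object","properties":{"gripper":{"type":"number"},"travel":{"type":"array","items":{"type":"number"}},"angular":{"type":"array","items":{"type":"number"}}}}}},"required":["series"]}

```bash
mkdir -p pics; cat > h.py <<'E'
from rig import *
import numpy as np, cv2
def cam(n):
    c=calibration(n); f=200/np.tan(np.radians(c["fovy"])/2)
    R=cv2.Rodrigues(np.array(c["rvec"],float))[0]; t=np.array(c["tvec"],float)
    return c,f,R,t
def ray(n,u,v):
    c,f,R,t=cam(n); xd=np.array([(u-c["cx"])/f,(v-c["cy"])/f]); x=xd.copy()
    for _ in range(30): x=xd/(1+c["k1"]*(x@x))
    return -R.T@t, R.T@np.array([x[0],x[1],1.0])
def onplane(n,u,v,z):
    o,d=ray(n,u,v); return o+d*(z-o[2])/d[2]
def proj(n,P):
    c,f,R,t=cam(n); p=R@np.array(P,float)+t; x=p[:2]/p[2]; x=x*(1+c["k1"]*(x@x)); return x*f+[c["cx"],c["cy"]]
def save(n,path):
    im,d=get_image(n); cv2.imwrite(path,im[:,:,::-1]); np.save(path[:-4]+".npy",d); return im,d
E
python3 - <<'E'
from h import *
for n in("top","side"):
    save(n,f"pics/{n}0.png"); c,f,R,t=cam(n); print(n,c,-R.T@t,R[2])
print(observe())
E
```

```text
top {'fovy': 51.49458414459967, 'cx': 325.73573112985207, 'cy': 203.39290311312038, 'k1': -0.10990110224473815, 'rvec': array([ 2.10607766, -2.1628087 ,  0.12499199]), 'tvec': array([-0.0122391 ,  0.55249004,  0.99596448])} [ 0.40361282 -0.05234452  1.0638125 ] [ 0.14328622  0.0245587  -0.98937654]
side {'fovy': 50.8779743387533, 'cx': 323.4638457395121, 'cy': 202.17832304546937, 'k1': 0.0024906765296448087, 'rvec': array([ 2.20273026, -0.36956311,  0.14683884]), 'tvec': array([-0.55233771,  0.13401393,  1.17662647])} [ 0.2769088  -0.9854332   0.81223732] [ 0.23418855  0.75531566 -0.61208985]
{'time': 0.1, 'joint_positions': array([-0.94382583,  0.50176501, -0.42678296,  1.5513594 ,  0.22079371,
        1.13826906, -0.21030582]), 'qvel': array([ 0.00150766, -0.00074217, -0.00213422, -0.00216063,  0.00174867,
       -0.00054349, -0.00194701]), 'effort': array([-1.15639530e-02, -5.70810020e+01, -5.83885074e+00, -2.81750321e+01,
        1.04409020e-02,  5.47282747e-03,  3.11746737e-05]), 'ee_pos': array([0.2311042 , 0.60688745, 0.2443482 ]), 'orientation': array([-5.68162642e-01, -3.08940269e+00,  2.68680116e-03]), 'ft_force': array([-0.21116875,  0.15079173, -0.40292824]), 'moment': array([-0.01615623, -0.00313765,  0.0232184 ]), 'width': 0.08558019269448285}
```

View pics/top0.png

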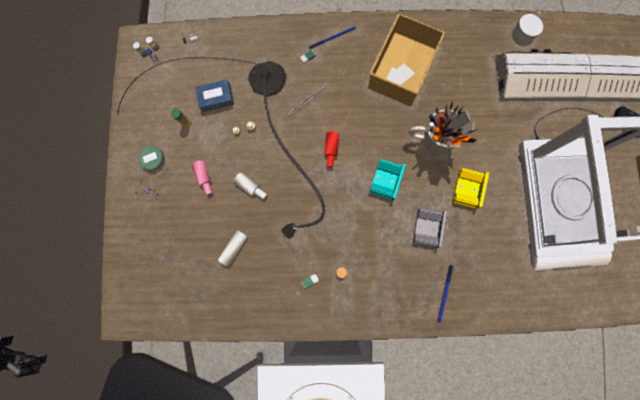

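View pics/side0.png

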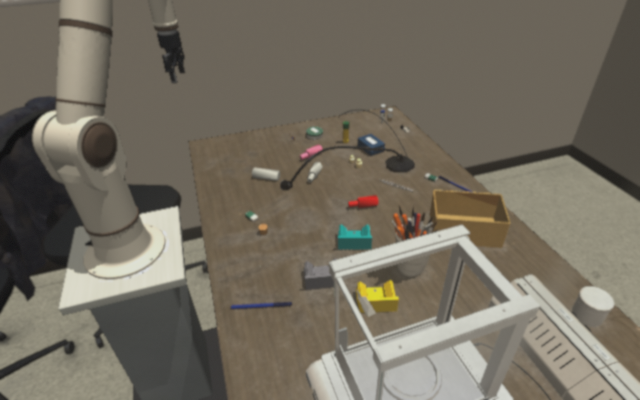

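In the top view the white spacer at (250,187) seems to have a neck at its lower right, (263,195), and the one at (233,249) looks plain. Pink (202,177) and red (332,148) are decoys. The nest is grey at (430,228); turquoise and yellow are not meant. Next I'll enlarge these areas and measure.

```bash
python3 - <<'E'
from h import *
im=cv2.imread("pics/top0.png"); d=np.load("pics/top0.npy")
a=cv2.resize(im[160:280,205:325],(400,400),interpolation=cv2.INTER_CUBIC)
b=cv2.resize(im[195:265,395:465],(400,400),interpolation=cv2.INTER_CUBIC)
cv2.imwrite("pics/crop.png",np.hstack([a,b]))
hsv=cv2.cvtColor(im,cv2.COLOR_BGR2HSV)
m=((hsv[...,2]>135)&(hsv[...,1]<60)).astype(np.uint8)
m[:, :210]=0; m[:,285:]=0; m[:165]=0; m[275:]=0
n,l,s,c=cv2.connectedComponentsWithStats(m)
for i in range(1,n):
    if s[i,4]<100: continue
    ys,xs=np.where(l==i)
    P=np.array([onplane("top",u,v,0.022)[:2] for u,v in zip(xs,ys)])
    mu=P.mean(0); w,V=np.linalg.eigh(np.cov((P-mu).T)); ax=V[:,1]; q=(P-mu)@V[:,::-1]
    lo,hi=q.min(0),q.max(0)
    print(i,s[i],mu,"axis",ax,np.degrees(np.arctan2(ax[1],ax[0])),lo,hi)
    for k in np.arange(lo[0],hi[0],.01):
        z=q[(q[:,0]>=k)&(q[:,0]<k+.01)][:,1]; print(round(k,3),np.round([z.min(),z.max()],3))
# nest depth map in world
c,f,R,t=cam("top")
pts=[]
for v in range(200,255):
  for u in range(405,455):
    if d[v,u]>0:
      o,r=ray("top",u,v); P=o+r*d[v,u]; pts.append((*P,u,v))
pts=np.array(pts); q=pts[pts[:,2]>0.008]
print("nest",q.min(0),q.max(0))
np.set_printoptions(linewidth=250)
G=np.full((26,26),-1); x0,y0=0.30,-0.35
q=pts
x0=np.floor(q[:,0].min()*100)/100;y0=np.floor(q[:,1].min()*100)/100
print(x0,y0)
G=np.full((30,30),-1)
for p in q:
    i=int((p[0]-x0)/.005);j=int((p[1]-y0)/.005)
    if i<30 and j<30: G[i,j]=max(G[i,j],round(p[2]*1000))
print(G)
E
```

```text
2 [234 172  33  27 361] [0.60839128 0.1708027 ] axis [0.62143011 0.7834696 ] 51.57935591903631 [-0.05182213 -0.01597038] [0.04508098 0.0167687 ]
-0.052 [-0.011  0.006]
-0.042 [-0.011  0.007]
-0.032 [-0.009  0.007]
-0.022 [-0.013  0.017]
-0.012 [-0.012  0.016]
-0.002 [-0.014  0.016]
0.008 [-0.015  0.015]
0.018 [-0.016  0.014]
0.028 [-0.015  0.013]
0.038 [-0.013  0.011]
3 [218 230  29  35 429] [0.44967049 0.21459817] axis [-0.80167644  0.59775821] 143.2904904374581 [-0.04626841 -0.01594513] [0.04942378 0.01551686]
-0.046 [-0.015  0.015]
-0.036 [-0.016  0.015]
-0.026 [-0.015  0.016]
-0.016 [-0.015  0.015]
-0.006 [-0.014  0.015]
0.004 [-0.014  0.014]
0.014 [-0.014  0.014]
0.024 [-0.014  0.013]
0.034 [-0.013  0.014]
0.044 [-0.011  0.012]Traceback (most recent call last):
  File "<stdin>", line 25, in <module>
  File "h.py", line 8, in ray
    c,f,R,t=cam(n); xd=np.array([(u-c["cx"])/f,(v-c["cy"])/f]); x=xd.copy()
            ~~~^^^
  File "h.py", line 4, in cam
    c=calibration(n); f=200/np.tan(np.radians(c["fovy"])/2)
ValueError: time passes only in moves, steps and waits
```

View pics/crop.png

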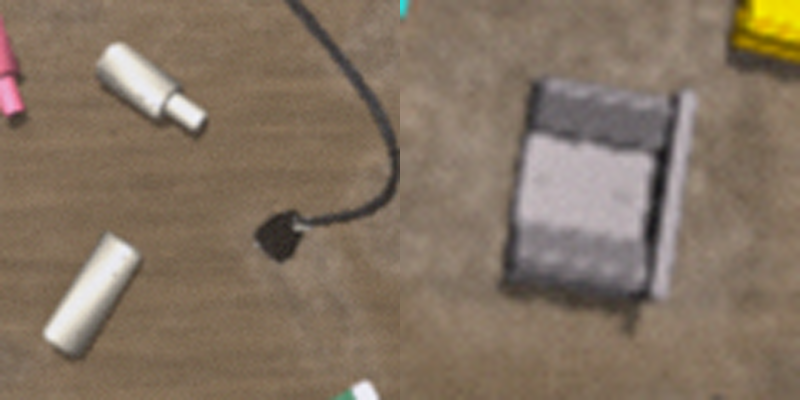

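The right crop confirms the choice: the necked spacer's neck points to the lower right (top px (263,195)), and the lower one (233,249) is uniform. The grey nest has its stop wall on the right, which is the world -y side, and opens left. Next is the nest pose.

```bash
sed -i 's/^def cam(n):/import functools\n@functools.cache\ndef cam(n):/' h.py; python3 - <<'E'
from h import *
np.set_printoptions(linewidth=250,precision=4,suppress=True)
d=np.load("pics/top0.npy"); im=cv2.imread("pics/top0.png")
pts=[]
for v in range(195,262):
  for u in range(400,460):
    if d[v,u]>0:
      o,r=ray("top",u,v); P=o+r*d[v,u]; pts.append((*P,u,v))
q=np.array(pts); x0,y0=np.floor(q[:,0].min()*100)/100,np.floor(q[:,1].min()*100)/100
print(x0,y0,"table",np.median(q[:,2]))
G=np.full((34,32),-9)
for p in q:
    i=int((p[0]-x0)/.005);j=int((p[1]-y0)/.005)
    if i<34 and j<32: G[i,j]=max(G[i,j],round(p[2]*1000))
print(G[::-1])
cx=lambda a,b:(395+a/5.714-.4,195+b/5.714-.4)
for nm,(a,b),z in [("wall far top R",(294,92),.046),("wall near top R",(268,300),.046),("wall far L",(276,92),.046),("wall near L",(252,298),.046),
 ("floor fl",(133,135),.014),("floor nl",(120,230),.014),("floor fr",(256,150),.014),("floor nr",(244,238),.014),("side far l",(138,80),.04),("side near l",(108,285),.04),("side far r",(270,93),.04),("side near r",(248,293),.04)]:
    print(nm,onplane("top",*cx(a,b),z))
# neck and spacer end from axis
print(proj("side",[.58,.135,.015]))
E
```

```text
0.39 -0.38 table 0.0009279353815162539
[[-9 -9 -9 ...  2  1  1]
 [-9 -9 -9 ...  7  0  3]
 [-9 -9 20 ...  3 -3  0]
 ...
 [-9 -9 -9 ...  1  2 -2]
 [-9 -9 -9 ... -9 -9 -9]
 [-9 -9 -9 ... -9 -9 -9]]
wall far top R [ 0.5242 -0.3247  0.046 ]
wall near top R [ 0.4348 -0.3079  0.046 ]
wall far L [ 0.5244 -0.3168  0.046 ]
wall near L [ 0.4359 -0.301   0.046 ]
floor fl [ 0.5108 -0.2597  0.014 ]
floor nl [ 0.4687 -0.2517  0.014 ]
floor fr [ 0.5025 -0.3145  0.014 ]
floor nr [ 0.4635 -0.3068  0.014 ]
side far l [ 0.5322 -0.2581  0.04  ]
side near l [ 0.4436 -0.2403  0.04  ]
side far r [ 0.5248 -0.3157  0.04  ]
side near r [ 0.4383 -0.3008  0.04  ]
[310.0521 178.7944]
```

>>> step_arm([
  {"gripper": 0.085,"travel": [0.04,-0.04,0.02],"angular": [0,0,-7]},
  {"gripper": 0.085,"travel": [0.07,-0.08,0.03],"angular": [0,0,-14]},
  {"gripper": 0.085,"travel": [0.1,-0.12,0.04],"angular": [0,0,-21]},
  {"gripper": 0.085,"travel": [0.13,-0.15,0.04],"angular": [0,0,-28]},
  {"gripper": 0.085,"travel": [0.16,-0.19,0.04],"angular": [0,0,-35]},
  {"gripper": 0.085,"travel": [0.19,-0.22,0.04],"angular": [0,0,-42]},
  {"gripper": 0.085,"travel": [0.22,-0.26,0.04],"angular": [0,0,-49]},
  {"gripper": 0.085,"travel": [0.25,-0.3,0.04],"angular": [0,0,-56]},
])

```text
time: 0.77
ee_pos: [0.4438, 0.3545, 0.2849]
orientation: [-1.96, -2.455, -0.0]
ft_force: [-0.2, -0.0, -1.0]
width: 0.085
```

```bash
python3 - <<'E'
from h import *
np.set_printoptions(precision=4,suppress=True)
s=observe(); print(s["joint_positions"])
y=cv2.Rodrigues(s["orientation"])[0][:,1]; print("jaw",np.degrees(np.arctan2(y[1],y[0])))
im=cv2.imread("pics/side0.png"); a=cv2.resize(im[150:200,240:340],(800,400),interpolation=cv2.INTER_CUBIC)
# project estimated points
for P in ([.587,.1438,.015],[.6155,.1798,.015]):
    for z in (.015,): print("proj",proj("top",P),proj("side",P))
n=np.array([.587,.1438,.015]);ax=np.array([.6214,.7835,0])
for k in(-.015,0,.015,.077):
    for lat in (-.009,.009):
        p=proj("side",n+k*ax+lat*np.array([-ax[1],ax[0],0])); q=((p-[240,150]+.5)*8).astype(int); cv2.circle(a,tuple(int(i) for i in q),3,(0,0,255),-1)
cv2.imwrite("pics/sc.png",a)
# nest edges: floor brightness mask
t=cv2.imread("pics/top0.png"); g=cv2.cvtColor(t,cv2.COLOR_BGR2GRAY)
d=np.load("pics/top0.npy"); W=[]
for v in range(195,262):
  for u in range(400,460):
    if d[v,u]>0:
      o,r=ray("top",u,v); W.append(o+r*d[v,u])
W=np.array(W)
for lo,hi in((.007,.021),(.03,.06),(.041,.06),(.03,.042)):
    q=W[(W[:,2]>lo)&(W[:,2]<hi)&(W[:,0]>.42)&(W[:,0]<.55)&(W[:,1]<-.22)&(W[:,1]>-.335)]
    r=cv2.minAreaRect((q[:,:2]*1000).astype(np.float32)); print(lo,hi,len(q),r,q.mean(0))
E
```

```text
[-0.5941  0.2901 -0.1555  1.7243  0.0489  1.1309 -0.5404]
jaw 12.810637655878342
proj [259.6679 193.2026] [311.2831 176.9861]
proj [245.9705 182.8146] [316.1343 169.8115]
0.007 0.021 454 ((486.0237121582031, -283.46173095703125), (62.18818283081055, 92.91846466064453), 78.32989501953125) [ 0.4846 -0.28    0.014 ]
0.03 0.06 440 ((486.4758605957031, -285.85595703125), (65.67951202392578, 88.91735076904297), 77.57610321044922) [ 0.4842 -0.2923  0.038 ]
0.041 0.06 127 ((485.67901611328125, -294.44866943359375), (51.802955627441406, 89.02654266357422), 74.35963439941406) [ 0.4808 -0.3122  0.0456]
0.03 0.042 315 ((486.6756896972656, -285.6395568847656), (65.42559051513672, 88.53385162353516), 77.373291015625) [ 0.4858 -0.2843  0.035 ]
```

View pics/sc.png

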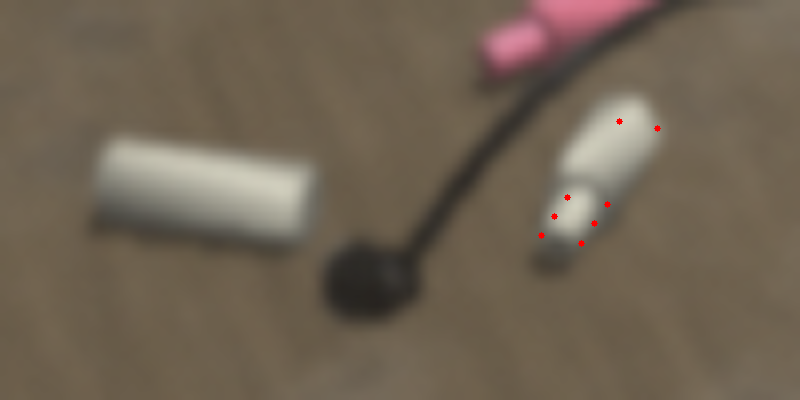

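The side crop shows the neck facing the camera around side px (311,177), matching the projected estimate, and the lamp head at (286,185) is well clear. Joint 7 follows the tool yaw, so I turn the jaws the positive way, to about 141.6°.

>>> step_arm([
  {"gripper": 0.085,"travel": [0.006,-0.01,0.0],"angular": [0,0,7]},
  {"gripper": 0.075,"travel": [0.012,-0.02,0.0],"angular": [0,0,14]},
  {"gripper": 0.065,"travel": [0.018,-0.03,0.0],"angular": [0,0,21]},
  {"gripper": 0.06,"travel": [0.024,-0.04,0.0],"angular": [0,0,28]},
  {"gripper": 0.06,"travel": [0.03,-0.05,0.0],"angular": [0,0,35]},
  {"gripper": 0.06,"travel": [0.036,-0.06,0.0],"angular": [0,0,42]},
  {"gripper": 0.06,"travel": [0.042,-0.07,0.0],"angular": [0,0,49]},
  {"gripper": 0.06,"travel": [0.048,-0.08,0.0],"angular": [0,0,56]},
])

```text
time: 1.43
ee_pos: [0.4908, 0.2757, 0.2845]
orientation: [-0.559, -3.091, 0.001]
ft_force: [-0.1, -0.0, -0.2]
width: 0.06
```

>>> step_arm([
  {"gripper": 0.06,"travel": [0.008,-0.01,0.0],"angular": [0,0,7]},
  {"gripper": 0.06,"travel": [0.016,-0.02,0.0],"angular": [0,0,14]},
  {"gripper": 0.06,"travel": [0.024,-0.03,0.0],"angular": [0,0,21]},
  {"gripper": 0.06,"travel": [0.032,-0.04,0.0],"angular": [0,0,28]},
  {"gripper": 0.06,"travel": [0.04,-0.05,0.0],"angular": [0,0,35]},
  {"gripper": 0.06,"travel": [0.048,-0.06,0.0],"angular": [0,0,42]},
  {"gripper": 0.06,"travel": [0.053,-0.07,0.0],"angular": [0,0,49]},
  {"gripper": 0.06,"travel": [0.058,-0.083,0.0],"angular": [0,0,56]},
])

```text
time: 2.1
ee_pos: [0.5488, 0.1934, 0.2844]
orientation: [0.959, -2.991, -0.001]
ft_force: [0.4, -1.1, -0.7]
width: 0.0599
```

```bash
cat > st.py <<'E'
from h import *
np.set_printoptions(precision=4,suppress=True)
s=observe(); R=cv2.Rodrigues(s["orientation"])[0]; y=R[:,1]
print(s["time"],s["joint_positions"],"pos",s["ee_pos"],"jaw",np.degrees(np.arctan2(y[1],y[0])),"z",R[:,2],"w",s["width"],"F",s["ft_force"])
E
python3 st.py; python3 -c "
from h import *
# lamp head triangulation
o1,d1=ray('top',288,230);o2,d2=ray('side',286,184)
A=np.c_[d1,-d2];k=np.linalg.lstsq(A,o2-o1,rcond=None)[0];print((o1+d1*k[0]+o2+d2*k[1])/2)"
```

```text
2.1 [-0.0961  0.333  -0.3624  1.6846  0.1267  1.148   1.6987] pos [0.5488 0.1934 0.2844] jaw 125.54437821316654 z [-0.0011  0.0002 -1.    ] w 0.059948188702707614 F [ 0.4235 -1.1203 -0.6936]
[0.4847043  0.06579247 0.06340066]
```

>>> step_arm([
  {"gripper": 0.055,"travel": [0.012,-0.016,-0.02],"angular": [0,0,6]},
  {"gripper": 0.055,"travel": [0.025,-0.033,-0.05],"angular": [0,0,11]},
  {"gripper": 0.055,"travel": [0.038,-0.0495,-0.08],"angular": [0,0,16]},
  {"gripper": 0.055,"travel": [0.038,-0.0495,-0.115],"angular": [0,0,16]},
  {"gripper": 0.055,"travel": [0.038,-0.0495,-0.15],"angular": [0,0,16]},
  {"gripper": 0.055,"travel": [0.038,-0.0495,-0.18],"angular": [0,0,16]},
  {"gripper": 0.055,"travel": [0.038,-0.0495,-0.2],"angular": [0,0,16]},
  {"gripper": 0.055,"travel": [0.038,-0.0495,-0.21],"angular": [0,0,16]},
])

```text
time: 2.77
ee_pos: [0.5842, 0.143, 0.0711]
orientation: [1.354, -2.828, -0.002]
ft_force: [0.1, -0.4, 0.2]
width: 0.0551
```

```bash
python3 st.py; python3 - <<'E'
from h import *
a,_=save("top","pics/top1.png"); b,_=save("side","pics/side1.png")
a=cv2.resize(a[140:240,205:305],(400,400),interpolation=cv2.INTER_CUBIC);b=cv2.resize(b[120:200,260:340],(400,400),interpolation=cv2.INTER_CUBIC)
cv2.imwrite("pics/c1.png",np.hstack([a,b])[:,:,::-1])
E
```

```text
2.7667 [-0.0415  0.6241 -0.3218  1.7923  0.2667  0.7743  1.9638] pos [0.5842 0.143  0.0711] jaw 141.1505183722122 z [-0.0061 -0.0014 -1.    ] w 0.05506957885090714 F [ 0.1442 -0.3954  0.2408]
```

View pics/c1.png

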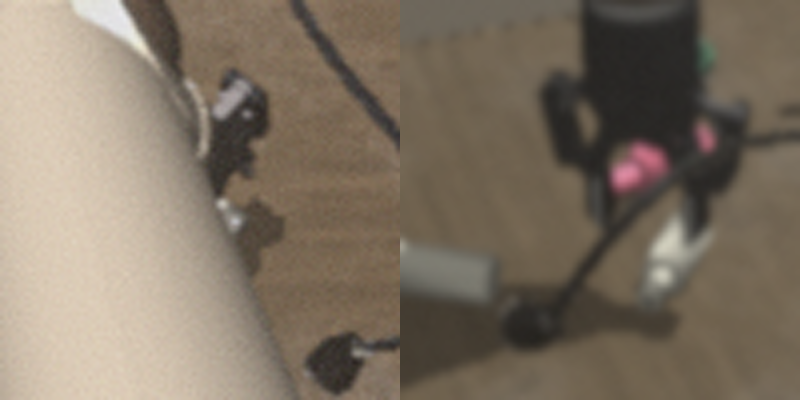

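The top view is mostly blocked by the arm. The side view shows the gripper above the neck at side px (392,175) with nothing touched, so I descend slowly.

>>> step_arm([
  {"gripper": 0.055,"travel": [0.0,0.0,0.0],"angular": [0,0,0]},
  {"gripper": 0.055,"travel": [0.0,0.0,-0.015],"angular": [0,0,0]},
  {"gripper": 0.055,"travel": [0.0,0.0,-0.03],"angular": [0,0,0]},
  {"gripper": 0.055,"travel": [0.0,0.0,-0.04],"angular": [0,0,0]},
  {"gripper": 0.055,"travel": [0.0,0.0,-0.05],"angular": [0,0,0]},
  {"gripper": 0.055,"travel": [0.0,0.0,-0.056],"angular": [0,0,0]},
  {"gripper": 0.055,"travel": [0.0,0.0,-0.056],"angular": [0,0,0]},
  {"gripper": 0.055,"travel": [0.0,0.0,-0.056],"angular": [0,0,0]},
])

```text
time: 3.53
ee_pos: [0.587, 0.144, 0.0192]
orientation: [-1.357, 2.834, -0.0]
ft_force: [0.8, -0.0, 0.0]
width: 0.0545
```

```bash
python3 st.py
```

```text
3.5333 [-0.0644  0.7033 -0.2928  1.8009  0.301   0.6811  1.9368] pos [0.587  0.144  0.0192] jaw 141.16795520496765 z [ 0.  0. -1.] w 0.05451782797957466 F [ 0.8343 -0.0358  0.0035]
```

>>> step_arm([
  {"gripper": 0.05,"travel": [0,0,-0.003],"angular": [0,0,0]},
  {"gripper": 0.035,"travel": [0,0,-0.003],"angular": [0,0,0]},
  {"gripper": 0.025,"travel": [0,0,-0.003],"angular": [0,0,0]},
  {"gripper": 0.01,"travel": [0,0,-0.003],"angular": [0,0,0]},
  {"gripper": 0.01,"travel": [0,0,-0.003],"angular": [0,0,0]},
  {"gripper": 0.01,"travel": [0,0,-0.003],"angular": [0,0,0]},
  {"gripper": 0.01,"travel": [0,0,-0.003],"angular": [0,0,0]},
  {"gripper": 0.01,"travel": [0,0,-0.003],"angular": [0,0,0]},
])

```text
time: 4.2
ee_pos: [0.5872, 0.1441, 0.0165]
orientation: [-1.356, 2.833, -0.0]
ft_force: [-0.9, 0.8, 5.3]
width: 0.0161
```

```bash
python3 st.py
```

```text
4.2 [-0.0656  0.7075 -0.2913  1.8012  0.3029  0.676   1.9352] pos [0.5872 0.1441 0.0165] jaw 141.1634312457969 z [ 0.0006  0.0002 -1.    ] w 0.016108787901679668 F [-0.8508  0.8372  5.2749]
```

>>> step_arm([
  {"gripper": 0.01,"travel": [0,0,0],"angular": [0,0,0]},
  {"gripper": 0.01,"travel": [0,0,0],"angular": [0,0,0]},
  {"gripper": 0.01,"travel": [0,0,0],"angular": [0,0,0]},
])

```text
time: 4.45
ee_pos: [0.5872, 0.1442, 0.0165]
orientation: [-1.356, 2.833, -0.0]
ft_force: [-1.9, -0.5, 6.0]
width: 0.0158
```

```bash
python3 st.py; python3 - <<'E'
from h import *
b,_=save("side","pics/side2.png")
cv2.imwrite("pics/c2.png",cv2.resize(b[130:200,260:350],(720,560),interpolation=cv2.INTER_CUBIC)[:,:,::-1])
E
```

```text
4.45 [-0.0657  0.7075 -0.2912  1.8012  0.3028  0.6759  1.9352] pos [0.5872 0.1442 0.0165] jaw 141.16568522330968 z [ 0.0007  0.0002 -1.    ] w 0.015832496967014238 F [-1.9222 -0.478   6.0104]
```

View pics/c2.png

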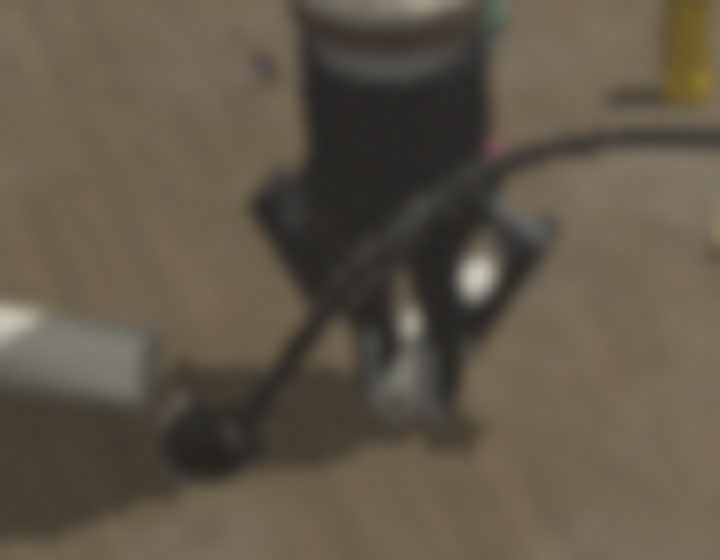

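The side view shows the closed fingers straddling the neck at about px (310,177), with the free end showing between them. The opening settled at about 16 mm: clearly the neck, not the body, though 2 mm under nominal. A slow lift will test the grip.

>>> step_arm([
  {"gripper": 0.01,"travel": [0,0,0.003],"angular": [0,0,0]},
  {"gripper": 0.01,"travel": [0,0,0.008],"angular": [0,0,0]},
  {"gripper": 0.01,"travel": [0,0,0.016],"angular": [0,0,0]},
  {"gripper": 0.01,"travel": [0,0,0.026],"angular": [0,0,0]},
  {"gripper": 0.01,"travel": [0,0,0.036],"angular": [0,0,0]},
  {"gripper": 0.01,"travel": [0,0,0.05],"angular": [0,0,0]},
  {"gripper": 0.01,"travel": [0,0,0.05],"angular": [0,0,0]},
])

```text
time: 5.08
ee_pos: [0.5892, 0.1446, 0.0697]
orientation: [-1.354, 2.829, -0.002]
ft_force: [1.0, 0.6, -0.5]
width: 0.0157
```

```bash
python3 st.py; python3 - <<'E'
from h import *
b,_=save("side","pics/side3.png")
cv2.imwrite("pics/c3.png",cv2.resize(b[110:200,255:355],(600,540),interpolation=cv2.INTER_CUBIC)[:,:,::-1])
E
```

```text
5.0833 [-0.0437  0.6276 -0.3201  1.7896  0.2715  0.7621  1.96  ] pos [0.5892 0.1446 0.0697] jaw 141.15141517033666 z [ 0.0052  0.0013 -1.    ] w 0.015747308896838324 F [ 0.9801  0.5653 -0.5269]
```

View pics/c3.png

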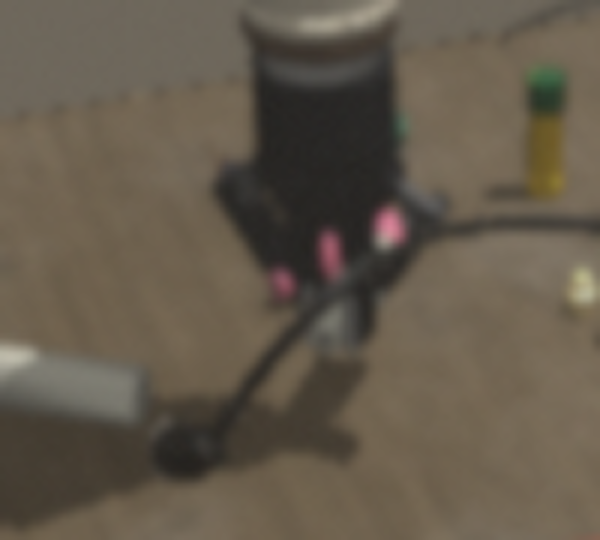

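The neck's end rose with the gripper (side px (311,164)), so it is held. Next I go above the lamp height.

>>> step_arm([
  {"gripper": 0.01,"travel": [0,0,0.02],"angular": [0,0,0]},
  {"gripper": 0.01,"travel": [-0.005,0,0.05],"angular": [0,0,-3]},
  {"gripper": 0.01,"travel": [-0.01,0,0.085],"angular": [0,0,-9]},
  {"gripper": 0.01,"travel": [-0.015,0,0.12],"angular": [0,0,-15]},
  {"gripper": 0.01,"travel": [-0.02,0,0.155],"angular": [0,0,-21]},
  {"gripper": 0.01,"travel": [-0.025,0,0.19],"angular": [0,0,-27]},
  {"gripper": 0.01,"travel": [-0.03,0,0.22],"angular": [0,0,-33]},
  {"gripper": 0.01,"travel": [-0.035,0,0.25],"angular": [0,0,-39]},
])

```text
time: 5.8
ee_pos: [0.5513, 0.1439, 0.3178]
orientation: [-0.325, 3.124, 0.0]
ft_force: [0.7, -0.2, -1.6]
width: 0.0161
```

>>> step_arm([
  {"gripper": 0.01,"travel": [-0.005,-0.01,0],"angular": [0,0,-5]},
  {"gripper": 0.01,"travel": [-0.01,-0.03,0],"angular": [0,0,-11]},
  {"gripper": 0.01,"travel": [-0.015,-0.05,0],"angular": [0,0,-17]},
  {"gripper": 0.01,"travel": [-0.02,-0.07,0],"angular": [0,0,-23]},
  {"gripper": 0.01,"travel": [-0.025,-0.09,0],"angular": [0,0,-29]},
  {"gripper": 0.01,"travel": [-0.03,-0.11,0],"angular": [0,0,-35]},
  {"gripper": 0.01,"travel": [-0.035,-0.13,0],"angular": [0,0,-41]},
  {"gripper": 0.01,"travel": [-0.04,-0.15,0],"angular": [0,0,-47]},
])

```text
time: 6.47
ee_pos: [0.5112, -0.007, 0.3157]
orientation: [-0.948, -2.995, 0.0]
ft_force: [-0.3, 0.5, -2.0]
width: 0.016
```

>>> step_arm([
  {"gripper": 0.01,"travel": [0,-0.025,0],"angular": [0,0,-6]},
  {"gripper": 0.01,"travel": [0,-0.05,0],"angular": [0,0,-12]},
  {"gripper": 0.01,"travel": [0,-0.075,0],"angular": [0,0,-18]},
  {"gripper": 0.01,"travel": [0,-0.1,0],"angular": [0,0,-24]},
  {"gripper": 0.01,"travel": [0,-0.125,0],"angular": [0,0,-30]},
  {"gripper": 0.01,"travel": [0,-0.15,0],"angular": [0,0,-36]},
  {"gripper": 0.01,"travel": [0,-0.175,0],"angular": [0,0,-42]},
  {"gripper": 0.01,"travel": [0,-0.19,0],"angular": [0,0,-48]},
])

```text
time: 7.13
ee_pos: [0.511, -0.1993, 0.3158]
orientation: [2.088, 2.347, -0.002]
ft_force: [0.1, -0.6, -1.0]
width: 0.0157
```

```bash
python3 st.py
```

```text
7.1333 [ 0.1915  0.2234  0.1542  1.7406 -0.0354  1.1805  0.4722] pos [ 0.511  -0.1993  0.3158] jaw 6.694817282076579 z [-0.0005 -0.0012 -1.    ] w 0.015725577360741805 F [ 0.0855 -0.581  -0.9768]
```

>>> step_arm([
  {"gripper": 0.01,"travel": [-0.005,-0.01,-0.02],"angular": [0,0,-6]},
  {"gripper": 0.01,"travel": [-0.01,-0.02,-0.05],"angular": [0,0,-12]},
  {"gripper": 0.01,"travel": [-0.015,-0.027,-0.085],"angular": [0,0,-17.7]},
  {"gripper": 0.01,"travel": [-0.015,-0.027,-0.12],"angular": [0,0,-17.7]},
  {"gripper": 0.01,"travel": [-0.015,-0.027,-0.15],"angular": [0,0,-17.7]},
  {"gripper": 0.01,"travel": [-0.015,-0.027,-0.175],"angular": [0,0,-17.7]},
  {"gripper": 0.01,"travel": [-0.015,-0.027,-0.19],"angular": [0,0,-17.7]},
  {"gripper": 0.01,"travel": [-0.015,-0.027,-0.19],"angular": [0,0,-17.7]},
])

```text
time: 7.8
ee_pos: [0.4938, -0.2216, 0.1221]
orientation: [-2.411, -2.004, 0.006]
ft_force: [0.0, 0.4, -1.7]
width: 0.0159
```

```bash
python3 st.py; python3 - <<'E'
from h import *
a,_=save("top","pics/top4.png"); b,_=save("side","pics/side4.png")
a=cv2.resize(a[170:270,390:490],(400,400),interpolation=cv2.INTER_CUBIC);b=cv2.resize(b[200:300,270:370],(400,400),interpolation=cv2.INTER_CUBIC)
cv2.imwrite("pics/c4.png",np.hstack([a,b])[:,:,::-1])
print(proj("side",[.4963,-.2258,.125]),proj("side",[.4963-.0147,-.2258-.0756,.125]))
E
```

```text
7.8 [ 0.2248  0.4429  0.1822  1.9357 -0.1104  0.7801  0.2852] pos [ 0.4938 -0.2216  0.1221] jaw -10.529332399328743 z [-0.0071  0.0027 -1.    ] w 0.015872611454379276 F [ 0.0497  0.4132 -1.6657]
[318.03210106 226.31907822] [321.89492301 247.67929633]
```

View pics/c4.png

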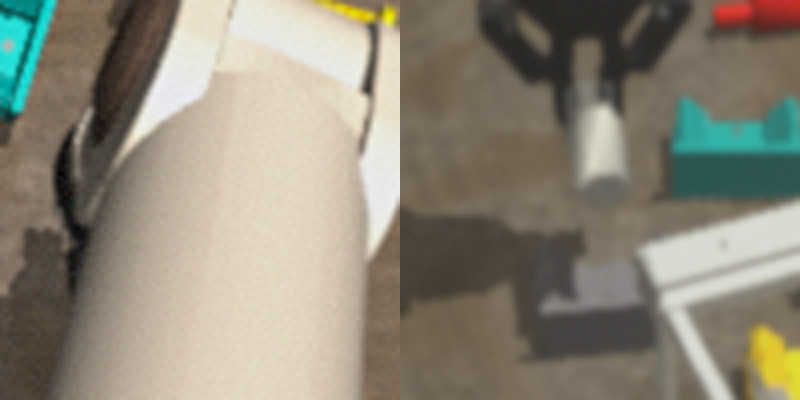

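The side crop shows the spacer held level: its plain end is at side px (321,246), where (322,248) is expected for level. It points at the stop wall, with the nest below at (319,276). I'll check the nest estimate against this clear side view.

```bash
python3 - <<'E'
from h import *
im=cv2.imread("pics/side4.png"); b=cv2.resize(im[225:300,290:350],(600,750)[:2],interpolation=cv2.INTER_CUBIC)[:600] if 0 else cv2.resize(im[245:300,285:350],(780,660)[:2],interpolation=cv2.INTER_CUBIC)
b=b[:600]
s=np.array([.4875,-.271,0]); a=np.radians(79); X=np.array([np.cos(a),np.sin(a),0]);Y=np.array([-np.sin(a),np.cos(a),0])
def dot(x,y,z,col):
    p=proj("side",s+x*X+y*Y+[0,0,z]); q=((p-[285,245]+.5)*12).astype(int); cv2.circle(b,(int(q[0]),int(q[1])),4,col,-1)
for sg in(-1,1):
    for x in(-.047,-.039): dot(x,sg*.045,.046,(0,0,255))
    dot(-.047,sg*.045,0,(0,0,255))
    dot(.019,sg*.035,.04,(0,255,0)); dot(-.039,sg*.035,.04,(0,255,0)); dot(.019,sg*.021,.014,(255,0,0))
cv2.imwrite("pics/c5.png",b)
E
```

```text
(no output)
```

View pics/c5.png

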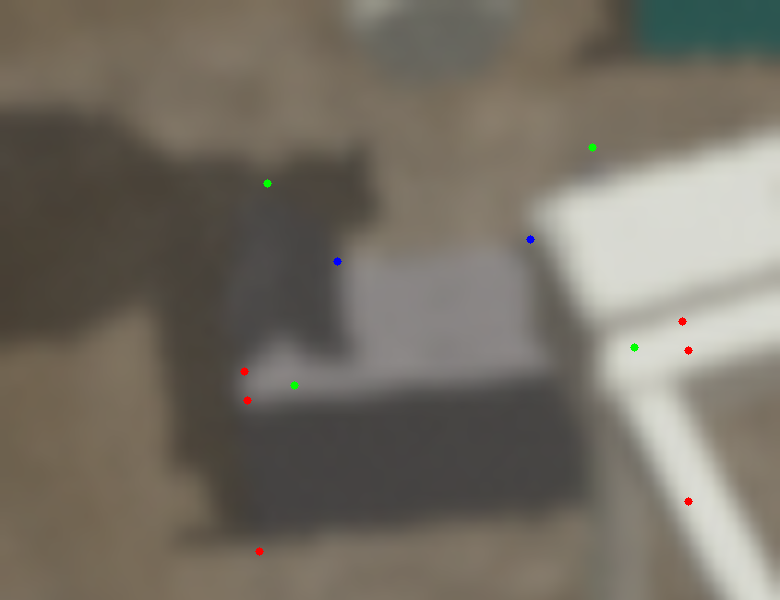

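The projected floor corners (blue) land on the nest's visible floor corners and the wall's left corner matches, all within about 1 pixel. I descend slowly.

>>> step_arm([
  {"gripper": 0.01,"travel": [0,0,0],"angular": [0,0,0]},
  {"gripper": 0.01,"travel": [0,0,-0.02],"angular": [0,0,0]},
  {"gripper": 0.01,"travel": [0,0,-0.04],"angular": [0,0,0]},
  {"gripper": 0.01,"travel": [0,0,-0.055],"angular": [0,0,0]},
  {"gripper": 0.01,"travel": [0,0,-0.07],"angular": [0,0,0]},
  {"gripper": 0.01,"travel": [0,0,-0.08],"angular": [0,0,0]},
  {"gripper": 0.01,"travel": [0,0,-0.087],"angular": [0,0,0]},
  {"gripper": 0.01,"travel": [0,0,-0.087],"angular": [0,0,0]},
])

```text
time: 8.57
ee_pos: [0.4969, -0.223, 0.0387]
orientation: [-2.416, -2.008, 0.0]
ft_force: [-0.5, -0.2, -0.4]
width: 0.0159
```

>>> step_arm([
  {"gripper": 0.01,"travel": [0,0,0],"angular": [0,0,0]},
  {"gripper": 0.01,"travel": [0,0,-0.001],"angular": [0,0,0]},
  {"gripper": 0.01,"travel": [0,0,-0.002],"angular": [0,0,0]},
  {"gripper": 0.01,"travel": [0,0,-0.003],"angular": [0,0,0]},
  {"gripper": 0.01,"travel": [0,0,-0.004],"angular": [0,0,0]},
  {"gripper": 0.01,"travel": [0,0,-0.005],"angular": [0,0,0]},
  {"gripper": 0.01,"travel": [0,0,-0.005],"angular": [0,0,0]},
])

```text
time: 9.15
ee_pos: [0.4968, -0.2231, 0.0339]
orientation: [-2.416, -2.008, 0.0]
ft_force: [0.4, -0.5, -1.2]
width: 0.0158
```

```bash
python3 st.py
```

```text
9.15 [ 0.2522  0.5895  0.1508  1.9636 -0.1487  0.599   0.317 ] pos [ 0.4968 -0.2231  0.0339] jaw -10.541477279516686 z [-0.0001  0.0001 -1.    ] w 0.015777395830172965 F [ 0.4316 -0.4624 -1.1822]
```

>>> step_arm([
  {"gripper": 0.01,"travel": [-0.0005,-0.0025,0],"angular": [0,0,-0.5]},
  {"gripper": 0.01,"travel": [-0.0005,-0.0025,-0.001],"angular": [0,0,-0.5]},
  {"gripper": 0.01,"travel": [-0.0005,-0.0025,-0.002],"angular": [0,0,-0.5]},
  {"gripper": 0.01,"travel": [-0.0005,-0.0025,-0.003],"angular": [0,0,-0.5]},
  {"gripper": 0.01,"travel": [-0.0005,-0.0025,-0.003],"angular": [0,0,-0.5]},
  {"gripper": 0.01,"travel": [-0.0005,-0.0025,-0.003],"angular": [0,0,-0.5]},
])

```text
time: 9.65
ee_pos: [0.4963, -0.2256, 0.0309]
orientation: [-2.425, -1.997, 0.0]
ft_force: [0.7, -0.6, -0.9]
width: 0.0158
```

```bash
python3 st.py; python3 - <<'E'
from h import *
b,_=save("side","pics/side6.png")
cv2.imwrite("pics/c6.png",cv2.resize(b[225:300,275:375],(800,600),interpolation=cv2.INTER_CUBIC)[:,:,::-1])
E
```

```text
9.65 [ 0.2563  0.5957  0.1517  1.9625 -0.152   0.5943  0.3156] pos [ 0.4963 -0.2256  0.0309] jaw -11.043849785667414 z [-0.0001  0.     -1.    ] w 0.01583269880131421 F [ 0.6778 -0.639  -0.944 ]
```

View pics/c6.png

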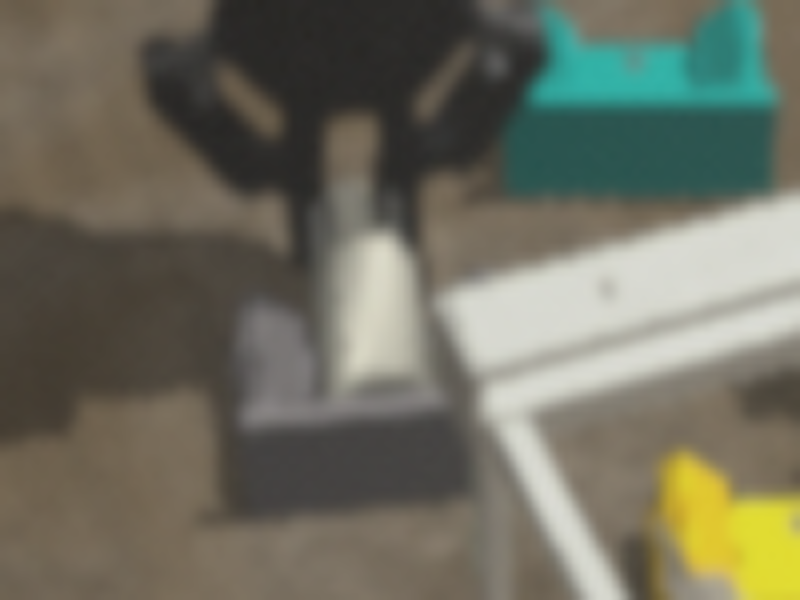

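The side view shows the body in the channel behind the stop wall (px about (322,265)), with the neck out of the open end in the fingers. I lower by feel.

>>> step_arm([
  {"gripper": 0.01,"travel": [0,0,-0.0005],"angular": [0,0,0]},
  {"gripper": 0.01,"travel": [0,0,-0.001],"angular": [0,0,0]},
  {"gripper": 0.01,"travel": [0,0,-0.001],"angular": [0,0,0]},
])

```text
time: 9.95
ee_pos: [0.4964, -0.2255, 0.0303]
orientation: [-2.425, -1.997, -0.0]
ft_force: [-1.5, 1.5, 4.6]
width: 0.016
```

>>> step_arm([
  {"gripper": 0.01,"travel": [0,0,-0.0005],"angular": [0,0,0]},
  {"gripper": 0.01,"travel": [0,0,-0.001],"angular": [0,0,0]},
  {"gripper": 0.01,"travel": [0,0,-0.001],"angular": [0,0,0]},
])

```text
time: 10.2
ee_pos: [0.4966, -0.2253, 0.0298]
orientation: [-2.425, -1.997, -0.001]
ft_force: [-2.0, 1.0, 9.7]
width: 0.0162
```

Contact is felt (about 5 to 10 N up). I release slowly, then check.

>>> step_arm([
  {"gripper": 0.017,"travel": [0,0,0.0005],"angular": [0,0,0]},
  {"gripper": 0.019,"travel": [0,0,0.0005],"angular": [0,0,0]},
  {"gripper": 0.022,"travel": [0,0,0.0005],"angular": [0,0,0]},
  {"gripper": 0.028,"travel": [0,0,0.0005],"angular": [0,0,0]},
  {"gripper": 0.038,"travel": [0,0,0.0005],"angular": [0,0,0]},
  {"gripper": 0.045,"travel": [0,0,0.0005],"angular": [0,0,0]},
  {"gripper": 0.05,"travel": [0,0,0.0005],"angular": [0,0,0]},
  {"gripper": 0.05,"travel": [0,0,0.0005],"angular": [0,0,0]},
])

```text
time: 10.87
ee_pos: [0.4963, -0.2256, 0.0294]
orientation: [-2.425, -1.997, 0.0]
ft_force: [0.1, -0.2, 0.4]
width: 0.05
```

>>> step_arm([
  {"gripper": 0.05,"travel": [0,0,0.01],"angular": [0,0,0]},
  {"gripper": 0.05,"travel": [0,0,0.03],"angular": [0,0,0]},
  {"gripper": 0.05,"travel": [0,0,0.06],"angular": [0,0,0]},
  {"gripper": 0.05,"travel": [0,0,0.095],"angular": [0,0,0]},
  {"gripper": 0.05,"travel": [0,0,0.13],"angular": [0,0,0]},
  {"gripper": 0.05,"travel": [0,0,0.17],"angular": [0,0,0]},
  {"gripper": 0.05,"travel": [0,0,0.21],"angular": [0,0,0]},
  {"gripper": 0.05,"travel": [0,0,0.25],"angular": [0,0,0]},
])

```text
time: 11.53
ee_pos: [0.4957, -0.2255, 0.2823]
orientation: [2.425, 1.997, 0.001]
ft_force: [0.8, -0.4, -0.7]
width: 0.05
```

>>> step_arm([
  {"gripper": 0.05,"travel": [-0.02,0.03,0],"angular": [0,0,0]},
  {"gripper": 0.05,"travel": [-0.04,0.06,0],"angular": [0,0,0]},
  {"gripper": 0.05,"travel": [-0.06,0.1,0],"angular": [0,0,0]},
  {"gripper": 0.05,"travel": [-0.08,0.14,0],"angular": [0,0,0]},
  {"gripper": 0.05,"travel": [-0.09,0.18,0],"angular": [0,0,0]},
  {"gripper": 0.05,"travel": [-0.09,0.22,0],"angular": [0,0,0]},
  {"gripper": 0.05,"travel": [-0.09,0.26,0],"angular": [0,0,0]},
  {"gripper": 0.05,"travel": [-0.09,0.26,0],"angular": [0,0,0]},
])

```text
time: 12.2
ee_pos: [0.4057, 0.0418, 0.2807]
orientation: [-2.415, -2.008, -0.005]
ft_force: [-0.3, 0.4, 0.7]
width: 0.0497
```

```bash
python3 st.py; python3 - <<'E'
from h import *
t,_=save("top","pics/top7.png"); b,_=save("side","pics/side7.png")
a=cv2.resize(t[190:270,390:470],(400,400),interpolation=cv2.INTER_CUBIC);b=cv2.resize(b[220:300,280:360],(400,400),interpolation=cv2.INTER_CUBIC)
cv2.imwrite("pics/c7.png",np.hstack([a,b])[:,:,::-1])
t0=cv2.imread("pics/top0.png")[:,:,::-1]
print("plain area diff",np.abs(t[228:268,215:250].astype(int)-t0[228:268,215:250]).mean())
s=np.array([.4875,-.271,.029]);X=np.array([np.cos(np.radians(79)),np.sin(np.radians(79)),0])
for k in(-.031,.031,.061): print(k,proj("top",s+k*X),proj("side",s+k*X))
E
```

```text
12.2 [-0.1264 -0.0119 -0.0399  2.0843 -0.0033  1.0666 -0.3478] pos [0.4057 0.0418 0.2807] jaw -10.493253315888756 z [ 0.0021  0.0028 -1.    ] w 0.04973488741100916 F [-0.3063  0.3565  0.6531]
plain area diff 86.10880952380953
-0.031 [436.18768925 228.7114342 ] [322.95337026 275.69142597]
0.031 [411.78022537 224.72671551] [319.92845173 257.9829668 ]
0.061 [399.94449291 222.79225569] [318.55965908 249.97001795]
```

View pics/c7.png

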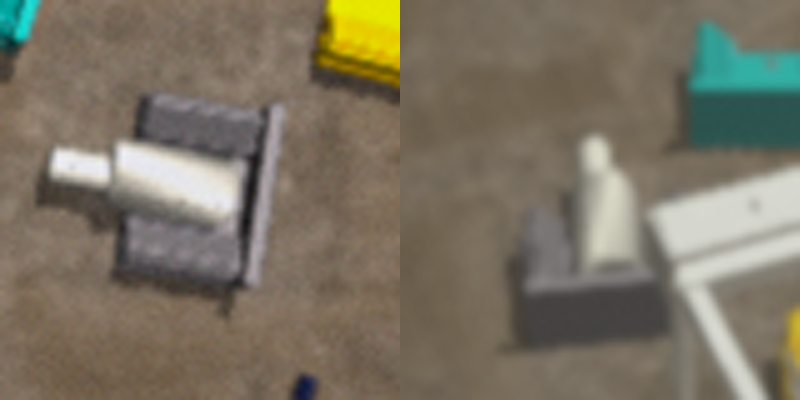

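The spacer lies in the nest: neck out at top px (400,223), exactly as projected, plain end by the wall with a small gap. The arm blocks the top view of the plain spacer, so I check it in the side view and then hand in.

```bash
python3 - <<'E'
from h import *
def c(f):
    im=cv2.imread(f)[160:190,245:283]; h=cv2.cvtColor(im,cv2.COLOR_BGR2HSV)
    m=((h[...,2]>125)&(h[...,1]<60)).astype(np.uint8); M=cv2.moments(m,True); return M["m00"],M["m10"]/max(M["m00"],1),M["m01"]/max(M["m00"],1),cv2.boundingRect(m)
print(c("pics/side0.png"),c("pics/side7.png"))
s=observe(); print(np.abs(s["qvel"]).max(),s["ft_force"])
E
```

```text
(216.0, 20.925925925925927, 12.037037037037036, (7, 7, 27, 12)) (227.0, 20.96035242290749, 12.14977973568282, (7, 7, 28, 12))
0.057265148560989125 [ 0.72095166 -1.4124203  -0.82051701]
```

```bash
python3 -c "
from rig import *
print(close_job())"
```

```text
the job is handed in; nothing more can be done
None
```

The necked spacer is in the grey nest and the job is handed in at about 12 s of the 45 s allowed. I pinched its neck while it lay on the table, carried it over the lamp, turned it end for end and lowered it by feel. The arm then moved clear.

- **Placing:** the last pictures show the plain end by the stop wall with a small gap and the neck out of the open end. The neck tip in the top view is within a pixel of where it should be. It touched the nest floor at about 5–10 N, with no drop.
- **Other spacer:** the plain one did not move. In the side view its centre shifted by about 0.1 px; the arm blocked the top view of it, so only the side view confirms this.
- **One disagreement:** the fingers read about 16 mm on the neck instead of the nominal 18 mm. That is still far below the body's 30 mm, and the grip held throughout.

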